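Load a label cassette and hold its code up to the scanner

TASK

Slip the roll of blue labels over the spindle of the cassette in the grey dock, until it sits fully down on the cassette, and let go of it. Then take the cassette by its yellow grip block, lift it out of the dock with the roll on it, and hold it upright in the air in front of the scanner, with the code plate squarely facing the lens, level and in line with it and 12 cm away. Finish while still holding it there, still; leave the orange roll and the kitchen things alone.

Things in the scene. Friction and masses are not known exactly. Their poses are not given: they have to be found in the camera images.
- roll_blue: roll of blue labels standing on end, a plain ring: 60 mm outside diameter, 45 mm tall, through hole 30 mm across with a blue core; 90 g. The same either way up. Origin: centre of its underside, z up. Stands on the worktop (z = 0).
- roll_blue_centre (a point): middle of the blue roll, on its axis, 22.5 mm from either end.
- roll_orange: an orange-label roll of the same shape and size, not wanted; origin: centre of its underside. It and the blue roll change places from start to start.
- cassette: loose upright label cassette, 220 g: black base 86 (x) by 76 (y) by 24 mm tall; on its middle a white spindle 24 mm in diameter, to 64 mm above the underside, tapering to 18 mm at 71 mm; above it a yellow grip block 16 by 16 mm, square to the base, from 70 to 104 mm. Origin: centre of the underside; z up along the spindle; x out through the code plate.
- spindle_seat (a point): on the spindle's axis, on top of the cassette's base, 24 mm above its underside, where the roll comes to rest; axes as the cassette. The grip block passes through the roll; with the roll seated (24 to 69 mm) the block stands free above it.
- grip_block (a point): on the spindle's axis inside the yellow grip block, 90 mm above the cassette's underside; axes as the cassette.
- code_plate (a point): middle of the white plate with dark squares (56 by 20 mm) on the cassette's +x side, 44 mm out from the spindle's axis and 12 mm above the underside; the plate looks along the cassette's +x. A white strip on top of the base runs along the same edge.
- dock: fixed grey tray 106 by 96 mm, rim 10 mm high, floor 4 mm above the worktop; the cassette stands loosely in it (about 4 mm play all round) and lifts straight out. Origin: centre of its underside.
- scanner: fixed code scanner: white head 44 by 76 by 48 mm with a black face and round lens, on a thin post from a round foot (110 mm). Origin: on the worktop below the head's front face; x level, pointing from the lens into the head, so the lens looks along -x; z up.
- lens (a point): front of the scanner's lens, 200 mm above the worktop, axes as the scanner. The code plate belongs 120 mm in front of it (at x = -0.12, y = 0, z = 0 in this frame) and must look along +x of this frame, so the cassette then has the scanner's yaw.
- timer: red and white kitchen timer, 67 mm across, 58 mm tall, loose; origin: centre of its underside. Bystander.
- pepper: wooden pepper mill, 58 mm across, 170 mm tall, loose; origin: centre of its underside. Bystander.
- spice_jar: glass spice jar with green cap, 46 mm across, 106 mm tall, loose; origin: centre of its underside. Bystander.
Not all that is in view belongs to the job. What is meant by the cassette is not purple, and is the larger of those in its own colour.

How it is judged (in metres and radians):
On the way:
1. the blue roll sits fully down on the cassette's base, over the spindle, let go, with the cassette still standing low in the dock (horizontal distance between roll_blue_centre and spindle_seat below 0.008 m and z of roll_blue_centre in the frame of spindle_seat between 0.018 and 0.027 m and contact force between the fingers and roll_blue below 0.1 N and height (world z) of cassette below 0.02 m and angle between cassette's own z axis and vertical below 0.1 rad and horizontal distance between cassette and dock below 0.02 m), for 0.2 s.
At the end, for the whole second after the job is handed in: Blue roll seated (within 4.5 mm). Cassette held in the fingers, at rest, clear of dock and scanner, upright within 10 degrees; code plate 12 cm (within 3) before the lens, within 2.5 cm of its height and line, facing it within 12 degrees. Orange roll and bystanders within 3 cm of their starts (horizontal distance between roll_blue_centre and spindle_seat below 0.008 m and z of roll_blue_centre in the frame of spindle_seat between 0.018 and 0.027 m and x of code_plate in the frame of lens between -0.15 and -0.09 m and y of code_plate in the frame of lens between -0.025 and 0.025 m and z of code_plate in the frame of lens between -0.025 and 0.025 m and x of cassette in the frame of lens below -0.125 m and angle between cassette's own z axis and vertical below 0.17 rad and angle between the x axis of cassette and the x axis of scanner, either way round below 0.22 rad and contact force between the fingers and cassette above 1 N and contact force between cassette and scanner below 0.1 N and contact force between cassette and dock below 0.1 N and height (world z) of cassette above 0.12 m and linear speed of cassette below 0.03 m/s and distance of each of roll_orange, timer, pepper, spice_jar from where it was at the start of the episode below 0.03 m); the arm keeps its last pose, push and grip.
It fails at once if a bystander (orange roll, timer, pepper mill or spice jar) is shoved or toppled (distance of any of roll_orange, timer, pepper, spice_jar from where it was at the start of the episode above 0.04 m or angle between any of roll_orange, timer, pepper, spice_jar's own z axis and vertical above 0.5 rad).
It fails at once if the cassette or the roll strikes the scanner (contact force between scanner and cassette above 5 N or contact force between scanner and roll_blue above 5 N).
It also fails if it takes over 61 s, if anything falls off the work surface, if the arm or the gripper's body presses on something with over 40 N, if the wrist force passes 120 N, or if a joint passes its speed limit or range.

ROBOT

A 7-joint arm with a two-finger parallel gripper is mounted at the origin on a cart in front of the work surface, level with it; the furniture and walls round the work are solid. World frame = base frame: x ahead of the robot, y to its left, z up, the work surface at z = 0. Lengths are in mm, angles in rad, forces in N, time in s.
With the tool pointing down it reaches from about 350 to 900 mm from the base axis. Payload 8.1 kg.
Tool frame: the origin (TCP) lies midway between the tips of the shut fingers; the grasp point (between the pads) lies robot.tcp_to_grasp behind it (robot.tcp_to_grasp is the distance from the TCP to the grasp point, in mm); x points along the fingers, z is the direction in which the jaws open and shut, and the axes are right-handed (so a half turn about x gives the same grasp; the last joint's range is limited). The gripper opens to 85 mm and grips with 20 to 120 N. Pads are 22 mm wide; open, the fingers measure 114 mm over their backs; the gripper's body (76 mm by 85 mm) begins 54 mm behind the grasp point. The pads swing forward as they close: fully open they stand 13 mm farther back than shut.
Start: joints at [-1.441, 0.434, 0.025, 1.573, -0.012, 1.134, -0.075], TCP at [144.216, 608.147, 231.323] pointing down, gripper open.
Joint ranges: [-2.62, 2.62], [-0.44, 2.09], [-1.27, 1.32], [0.08, 2.57], [-1.32, 4.46], [0.12, 2], [-2.74, 2.74]. Speed limits (rad/s): [2.22, 2.22, 3.01, 3.01, 3.14, 3.14, 3.14].

INTERFACE

Orientations are given as a unit quaternion [x, y, z, w].
In Python, from rig import telemetry, optics, robot gives the robot as it stands.
- The arm moves only by the tool arm_command, never from a script. Its argument "deltas" is a list that holds one entry, the list of rows, each a list of 7 numbers: the shift along the tool's x, y, z in mm, then the turn, a rotation vector about the tool's x, y, z in degrees, then the opening, from -1 (shut) to 1 (fully open). In form: [[[tx, ty, tz, ax, ay, az, grip], ...]]. A call has 1 to 10 rows; each row shifts and turns the commanded pose from where the row before left it, along the tool's axes as they then stand; what a row does not reach is not made up. A row lasts 1/12 s, in which the tool goes at most 41.7 mm and 7.16 degrees, less where a joint would pass 70% of its speed; a pose out of reach is approached as far as the arm can. A call is refused whole if a number of a shift passes 41.7 or a number of a turn 7.16, either way. A call with a gripper value outside its range is refused whole. The fingers move at their own pace and stop on an object; "grip_force" is the grip in N (left out, the last holds). Time passes only in rows, so rows that do not move let the fingers close. It gives the time, the measured TCP pose, the force and the opening at its end, in the units of the state.
- telemetry.state(): the state, without advancing time (a new reading comes with each control period).
- optics.read_camera(name): name is "scene" or "top" or "wrist"; returns the picture (400x640x3 uint8, blue, green, red); there is no depth.
- optics.camera_params(name): a dict with "camera_matrix" (3x3 intrinsics, pixels), "D" ([k1, k2, p1, p2, k3] as OpenCV has them; the pictures are not rectified), "xyz" and "attitude" of the camera in the world; the wrist camera has in their place "tool_from_camera" (4x4, takes a point from camera to tool coordinates, whose origin is the TCP and whose axes are the tool frame's). Camera axes: x right, y down, z forward; pixel columns grow to the right and rows downward; lengths in mm; the calibration is good to about 2 mm. A picture is of the moment at which its call begins: read the wrist's pose just before it. camera_params takes no time and is no camera call.
- robot.close_job(): hands the job in, once; it reports no verdict.
The state is a dict: "time": time; "joint_positions": joint angles; "joint_velocities": joint speeds; "joint_torque": joint torques, N m; "ee_pos": TCP position; "tool_rot": TCP orientation; "contact_force": force on the tool from outside, world axes, zero at the start; "ft_torque": the same for the moment, N m; "opening": finger opening in mm.
Only numpy, scipy, OpenCV 4.12 (cv2) and the standard library are available. Lean on these libraries where they do the work, as an engineer would, in place of code of your own. Each camera call takes 0.05 s, during which the arm holds its last target.

## Working session

There is one attempt and no reset: what is moved stays moved. The work goes in short steps, Python scripts to look and compute and a tool call to move; the robot and the scene stay as the last step left them, time stands still between calls to the robot, and variables do not carry over. Pictures are saved under pics/ and viewed, and the job is handed in when it is done.

Besides the shell and the picture viewer there is one more tool, called after "Request:" by a JSON object that holds its "op" and its "data". arm_command: Moves the arm, as the interface text tells. Its arguments: {"type":"object","properties":{"deltas":{"type":"array"},"grip_force":{"type":"number"}},"required":["deltas"]}

```bash
ls; mkdir -p pics; python3 - <<'E'
from rig import telemetry, optics, robot
import cv2
print(telemetry.state()); print(robot.tcp_to_grasp)
for n in ["scene","top","wrist"]:
    print(n,optics.camera_params(n))
    cv2.imwrite(f"pics/{n}0.png",optics.read_camera(n))
E
```

```text
pics
{'time': 0.0, 'joint_positions': array([-1.44059553,  0.43518342,  0.02497418,  1.574093  , -0.01159615,
        1.13402244, -0.07508153]), 'joint_velocities': array([ 0.00065177, -0.00034519,  0.00194473, -0.00078459, -0.00145396,
        0.00141564,  0.00041872]), 'joint_torque': array([ 3.98864950e-04, -6.70450401e+01,  1.02548473e+00, -3.16219461e+01,
        1.55516976e-02,  1.23909133e-02,  1.69106073e-05]), 'ee_pos': array([144.12954914, 607.6296186 , 230.5521596 ]), 'tool_rot': array([-0.43891451,  0.55509577,  0.43815246,  0.554297  ]), 'contact_force': array([-0.68057619,  0.38977404,  0.46370532]), 'ft_torque': array([-0.08025868,  0.0162118 ,  0.01314482]), 'opening': 85.56044612806483}
18.700000000000003
scene {'camera_matrix': array([[495.96952317,   0.        , 314.53174167],
       [  0.        , 495.96952317, 199.20453093],
       [  0.        ,   0.        ,   1.        ]]), 'D': array([-0.07951812,  0.        ,  0.        ,  0.        ,  0.        ]), 'xyz': array([ 630.09199169, 1489.7647513 , 1378.245547  ]), 'attitude': array([ 0.03267355,  0.89882311, -0.4
[... 333 characters left out ...]
8238]), 'attitude': array([-0.64727745,  0.68639881, -0.24732481,  0.22072383])}
wrist {'camera_matrix': array([[345.11025411,   0.        , 318.03941333],
       [  0.        , 345.11025411, 198.67675365],
       [  0.        ,   0.        ,   1.        ]]), 'D': array([-0.02817216,  0.        ,  0.        ,  0.        ,  0.        ]), 'tool_from_camera': array([[-1.45903719e-03, -2.69931335e-01,  9.62878469e-01,
        -1.42383783e+02],
       [-7.40779548e-04, -9.62878938e-01, -2.69932589e-01,
         6.99146411e+01],
       [ 9.99998661e-01, -1.10712236e-03,  1.20491657e-03,
        -1.38472122e-01],
       [ 0.00000000e+00,  0.00000000e+00,  0.00000000e+00,
         1.00000000e+00]])}
```

View pics/scene0.png

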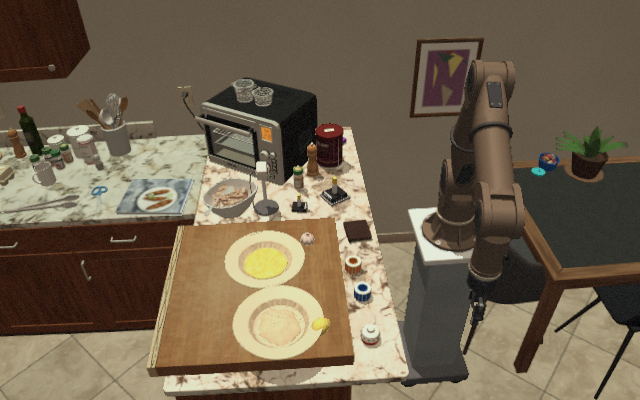

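View pics/top0.png

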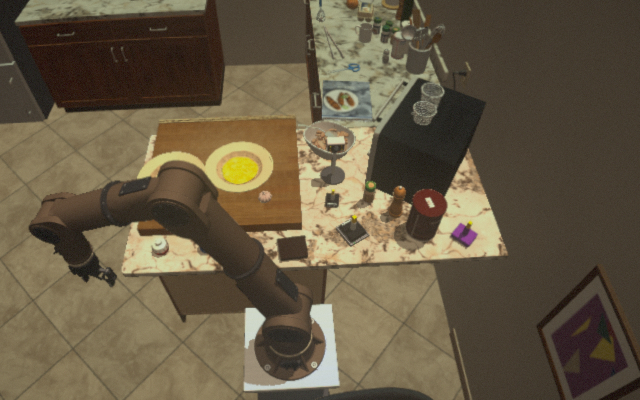

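View pics/wrist0.png

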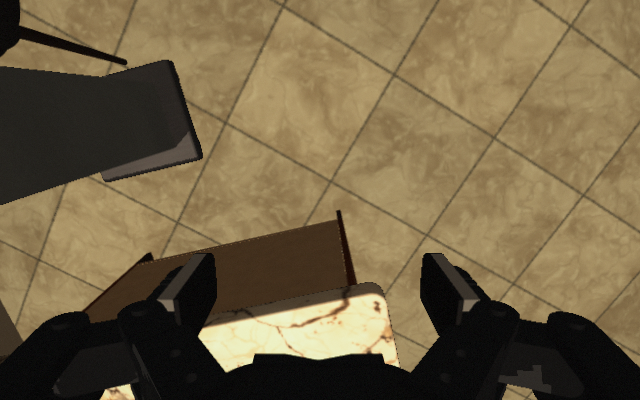

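The scene picture shows the orange roll (353,265), blue roll (362,292), timer (370,335), pepper mill (312,160), spice jar (298,178), scanner (264,185). Cassette candidates: a small black one (299,205), a larger black one in a grey tray (334,195), and a purple one (top view 463,235). I'll enlarge crops to confirm which is meant.

```bash
cat > h.py <<'E'
import numpy as np, cv2
from scipy.spatial.transform import Rotation as R
from rig import telemetry, optics, robot
def cam(n,st=None):
    p=optics.camera_params(n)
    if n=="wrist":
        st=st or telemetry.state()
        T=np.eye(4);T[:3,:3]=R.from_quat(st['tool_rot']).as_matrix();T[:3,3]=st['ee_pos']
        T=T@np.array(p['tool_from_camera'])
    else:
        T=np.eye(4);T[:3,:3]=R.from_quat(p['attitude']).as_matrix();T[:3,3]=p['xyz']
    return p['camera_matrix'],p['D'],T
def ray(c,px):
    K,D,T=c
    u=cv2.undistortPoints(np.array([[px]],float),K,D)[0,0]
    d=T[:3,:3]@np.array([u[0],u[1],1.]); return T[:3,3],d/np.linalg.norm(d)
def hit(c,px,z):
    o,d=ray(c,px); return o+d*(z-o[2])/d[2]
def proj(c,P):
    K,D,T=c
    P=np.atleast_2d(np.array(P,float))
    Ti=np.linalg.inv(T); rv=cv2.Rodrigues(Ti[:3,:3])[0]
    return cv2.projectPoints(P,rv,Ti[:3,3],K,D)[0][:,0]
def tri(obs):
    A=np.zeros((3,3));b=np.zeros(3)
    for c,px in obs:
        o,d=ray(c,px);M=np.eye(3)-np.outer(d,d);A+=M;b+=M@o
    return np.linalg.solve(A,b)
E
python3 - <<'E'
from h import *
s=cv2.imread('pics/scene0.png');t=cv2.imread('pics/top0.png')
cv2.imwrite('pics/s_crop.png',cv2.resize(s[140:350,220:400],None,fx=4,fy=4,interpolation=3)[:600] if 0 else cv2.resize(s[140:220,240:360],None,fx=6.5,fy=6.5,interpolation=2))
cv2.imwrite('pics/s_crop2.png',cv2.resize(s[240:350,320:420],None,fx=5,fy=5,interpolation=2))
cv2.imwrite('pics/t_crop.png',cv2.resize(t[120:260,290:490],None,fx=4,fy=4,interpolation=2))
c=cam('scene');k=cam('top')
for n,px in [('orange',(353,272)),('blue',(362,299)),('timer',(370,342)),('cass',(334,200)),('foot',(267,209))]:print(n,hit(c,px,0).round())
for n,px in [('cass',(351,236)),('foot',(333,176)),('timer',(160,248)),('purple',(463,240)),('pad',(292,247)),('small',(332,204))]:print(n,hit(k,px,0).round())
E
```

```text
orange [434. 196.   0.]
blue [418. 330.   0.]
timer [416. 515.   0.]
cass [ 465. -249.    0.]
foot [ 764. -211.    0.]
cass [ 438. -266.    0.]
foot [ 762. -223.    0.]
timer [419. 506.   0.]
purple [ 391. -727.    0.]
pad [398. -24.   0.]
small [ 605. -204.    0.]
```

View pics/s_crop.png

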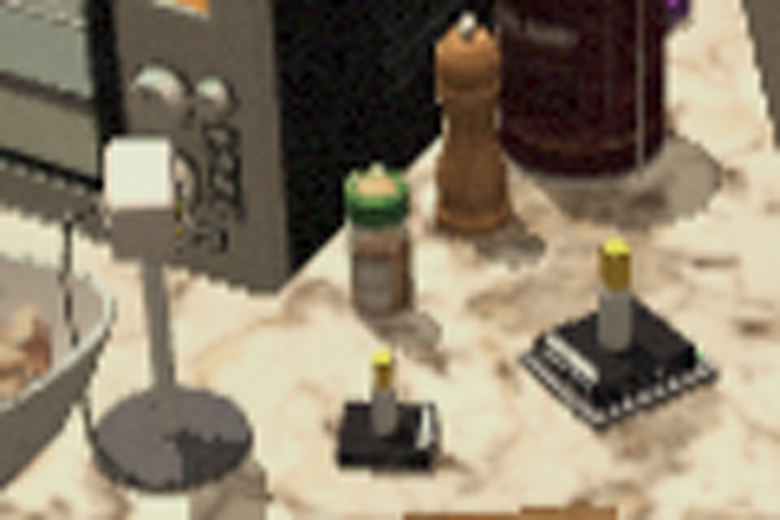

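View pics/s_crop2.png

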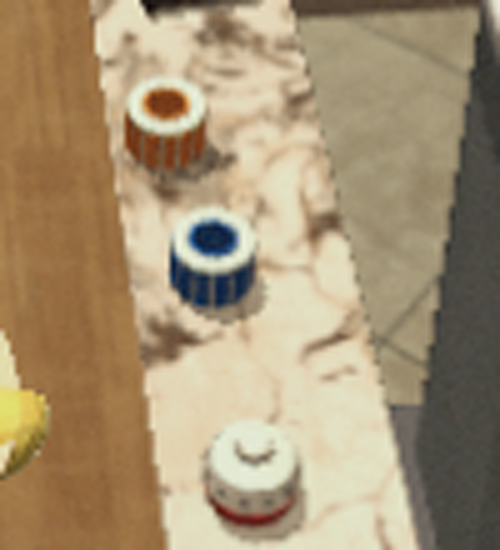

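View pics/t_crop.png

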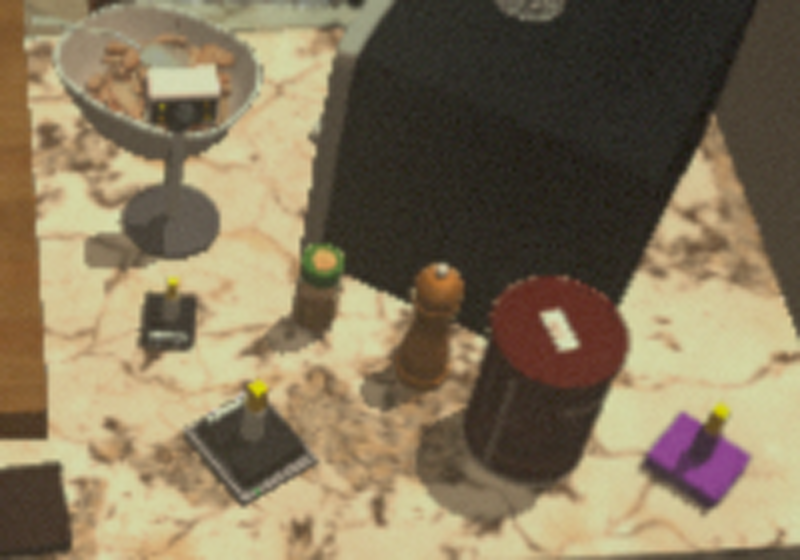

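The larger black one in the grey tray (scene 334,195; top 351,232) is the cassette: it's bigger than the small black one (299,205), stands in the dock, and isn't purple. I'll get a better roll estimate now and check the tool axes.

```bash
python3 - <<'E'
from h import *
st=telemetry.state()
M=R.from_quat(st['tool_rot']).as_matrix();print(M.round(3))
c=cam('scene');t=cam('top')
f=lambda X,Y,s,x0,y0:(x0+(X+.5)/s-.5,y0+(Y+.5)/s-.5)
print('blue',hit(c,f(213,239,5,320,240),45),'w',hit(c,f(170,239,5,320,240),45),hit(c,f(257,239,5,320,240),45))
print('orange',hit(c,f(165,104,5,320,240),45))
print('board edge',hit(c,f(135,280,5,320,240),0))
# dock corners in top view
for n,p in dict(L=(186,433),B=(244,503),Rr=(316,461)).items(): print(n,hit(t,f(*p,4,290,120),5).round(1))
for n,p in dict(L=(522,357),B=(601,427),Rr=(718,373)).items(): print(n,hit(c,f(*p,6.5,240,140),5).round(1))
print('block top',tri([(t,f(258,383,4,290,120)),(c,f(616,245,6.5,240,140))]))
print('small block top',tri([(t,f(173,282,4,290,120)),(c,f(383,355,6.5,240,140))]))
print('head top',tri([(t,f(184,80,4,290,120)),(c,f(138,172,6.5,240,140))]))
print('head front top edge', [hit(t,f(*p,4,290,120),224).round() for p in [(152,98),(219,94)]], hit(t,f(148,68,4,290,120),224),hit(t,f(216,65,4,290,120),224))
print('foot',hit(t,f(171,221,4,290,120),3),hit(c,f(172,438,6.5,240,140),3))
E
```

```text
[[-0.    -0.973  0.231]
 [-0.001  0.231  0.973]
 [-1.    -0.    -0.001]]
blue [416.68268417 315.41839678  45.        ] w [447.05638076 312.83624904  45.        ] [385.61449679 318.08051393  45.        ]
orange [434.349533   179.08641562  45.        ]
board edge [470.81551133 309.95848193   0.        ]
L [ 477.3 -208.8    5. ]
B [ 390.  -258.7    5. ]
Rr [ 435.7 -338.2    5. ]
L [ 525.2 -288.1    5. ]
B [ 477.3 -205.8    5. ]
Rr [ 391.4 -257.8    5. ]
block top [ 461.72784132 -271.75474838  109.22779613]
small block top [ 621.47836658 -205.5438478    75.77228204]
head top [ 772.05684565 -223.11498802  221.04405106]
head front top edge [array([ 744., -187.,  224.]), array([ 747., -257.,  224.])] [ 788.03503457 -186.7150379   224.        ] [ 789.25121943 -258.14825625  224.        ]
foot [ 766.2121102  -220.32108345    3.        ] [ 768.36503362 -222.28735924    3.        ]
```

Dock centre is about (457,-273), cassette yaw about +30.5°, and block top measures 109 mm against an expected 108. The lens is about (745,-222,200) with yaw about 0–2°. The blue roll is about (417,315), 62 mm wide against 60. Moving above it now.

Request:
{"op": "arm_command", "data": {"deltas": [[[8, -30, -20, 0, 0, 0, 1], [8, -30, -20, 0, 0, 0, 1], [8, -30, -20, 0, 0, 0, 1], [8, -30, -20, 0, 0, 0, 1], [8, -30, -20, 0, 0, 0, 1], [8, -30, -20, 0, 0, 0, 1], [8, -30, -20, 0, 0, 0, 1], [8, -30, -20, 0, 0, 0, 1], [8, -30, -20, 0, 0, 0, 1], [8, -30, -20, 0, 0, 0, 1]]], "grip_force": 40}}

```text
time: 0.98
ee_pos: [390.8, 342.8, 150.9]
tool_rot: [-0.439, 0.555, 0.439, 0.555]
contact_force: [-0.4, 0.8, 0.6]
opening: 84.9
```

Request:
{"op": "arm_command", "data": {"deltas": [[[0, -16, -10, 0, 0, 0, 1], [0, -17, -11, 0, 0, 0, 1], [0, 0, 0, 0, 0, 0, 1], [0, 0, 0, 0, 0, 0, 1]]]}}

```text
time: 1.32
ee_pos: [417.9, 315.2, 151.2]
tool_rot: [-0.438, 0.555, 0.438, 0.555]
contact_force: [-0.6, 1.1, -0.2]
opening: 85.4
```

```bash
python3 - <<'E'
from h import *
st=telemetry.state();print(st['time'],st['ee_pos'],st['tool_rot'],st['contact_force'])
im=optics.read_camera('wrist')
c=cam('wrist',st)
print(proj(c,[[417,315,45],[417,315,0]]))
cv2.imwrite('pics/w1.png',im)
E
```

```text
1.3167 [417.916731   315.21244396 151.1625575 ] [-0.43788125  0.55538876  0.43769369  0.55518247] [-0.64858812  1.12990857 -0.22086738]
[[317.30256944 197.895584  ]
 [317.35366359 184.09382013]]
```

View pics/w1.png

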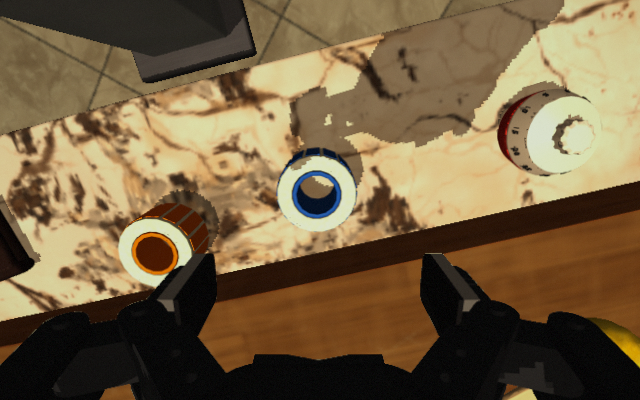

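```bash
python3 - <<'E'
from h import *
st=telemetry.state();c=cam('wrist',st)
P=hit(c,(317,194),45);print(P,hit(c,(278,194),45),hit(c,(356,194),45),hit(c,(155,254),45))
M=R.from_quat(st['tool_rot']).as_matrix();print(M.T@(P-st['ee_pos']), M.round(4))
im=cv2.imread('pics/w1.png');cv2.imwrite('pics/w1c.png',cv2.resize(im[140:250,260:380],None,fx=5,fy=5,interpolation=2))
E
```

```text
[413.11464735 316.62348388  45.        ] [406.35566268 288.35035791  45.        ] [419.87297855 344.90504829  45.        ] [430.98928551 180.99296371  45.        ]
[106.19224144   3.84989003  -0.60029724] [[-4.000e-04 -9.729e-01  2.314e-01]
 [ 1.000e-04  2.314e-01  9.729e-01]
 [-1.000e+00  4.000e-04 -0.000e+00]]
```

View pics/w1c.png

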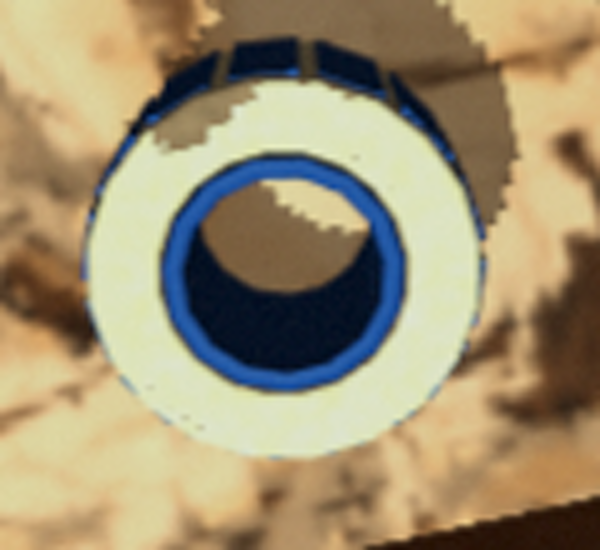

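The roll's top ring is centred at (316.5,193.3), which puts it at tool y +4.3, z -0.6. Descending to TCP z≈15 and closing.

Request:
{"op": "arm_command", "data": {"deltas": [[[34, 2, -0.6, 0, 0, 0, 1], [34, 2.3, 0, 0, 0, 0, 1], [34, 0, 0, 0, 0, 0, 1], [24, 0, 0, 0, 0, 0, 1], [10, 0, 0, 0, 0, 0, 1], [0, 0, 0, 0, 0, 0, 1], [0, 0, 0, 0, 0, 0, 1], [0, 0, 0, 0, 0, 0, -1], [0, 0, 0, 0, 0, 0, -1], [0, 0, 0, 0, 0, 0, -1]]], "grip_force": 40}}

```text
time: 2.2
ee_pos: [413.7, 317.5, 17.3]
tool_rot: [-0.438, 0.554, 0.439, 0.556]
contact_force: [-1.9, -1.6, 9.7]
opening: 58.9
```

Request:
{"op": "arm_command", "data": {"deltas": [[[0, 0, 0, 0, 0, 0, -1], [0, 0, 0, 0, 0, 0, -1], [0, 0, 0, 0, 0, 0, -1], [0, 0, 0, 0, 0, 0, -1], [0, 0, 0, 0, 0, 0, -1], [0, 0, 0, 0, 0, 0, -1]]]}}

```text
time: 2.7
ee_pos: [413.7, 317.5, 17.3]
tool_rot: [-0.438, 0.554, 0.439, 0.556]
contact_force: [-1.7, -0.9, 11.3]
opening: 58.8
```

Gripped (58.8 mm). Lifting.

Request:
{"op": "arm_command", "data": {"deltas": [[[-15, 0, 0, 0, 0, 0, -1], [-30, 0, 0, 0, 0, 0, -1], [-35, 0, 0, 0, 0, 0, -1], [-35, 0, 0, 0, 0, 0, -1], [-35, 0, 0, 0, 0, 0, -1], [-35, 0, 0, 0, 0, 0, -1], [0, 0, 0, 0, 0, 0, -1], [0, 0, 0, 0, 0, 0, -1]]]}}

```text
time: 3.37
ee_pos: [414.0, 317.7, 203.4]
tool_rot: [-0.438, 0.553, 0.439, 0.557]
contact_force: [-0.5, -0.5, -1.1]
opening: 59.0
```

```bash
python3 - <<'E'
from h import *
st=telemetry.state();print(st['time'],st['ee_pos'],st['opening'],st['contact_force'])
im=optics.read_camera('wrist');cv2.imwrite('pics/w2.png',im)
E
```

```text
3.3667 [413.99990172 317.67173591 203.36180952] 59.019524176570954 [-0.47124634 -0.50327335 -1.12406812]
```

View pics/w2.png

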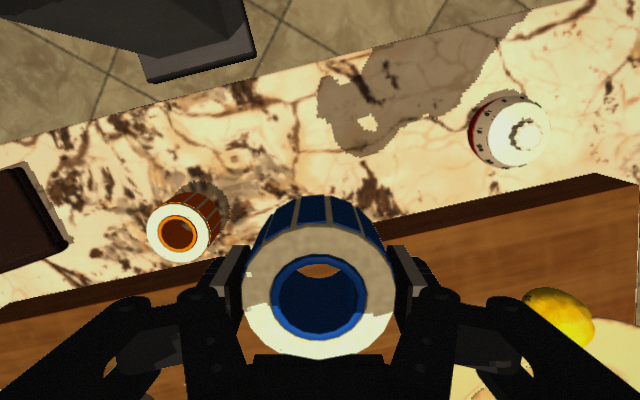

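The roll hangs between the pads with its hole centred at about (319,297) and its outer edge from x=242 to 397. I'll work out its offset in the tool frame.

```bash
python3 - <<'E'
from h import *
im=cv2.imread('pics/w2.png');cv2.imwrite('pics/w2c.png',cv2.resize(im[190:370,220:420],None,fx=4,fy=3.3333,interpolation=2) if 0 else cv2.resize(im[190:370,220:420],None,fx=3.3,fy=3.3,interpolation=2))
p=optics.camera_params('wrist');T=np.array(p['tool_from_camera']);c=(p['camera_matrix'],p['D'],T)
def hx(px,x):
    o,d=ray(c,px);return (o+d*(x-o[0])/d[0]).round(1)
for x in (-24,-28,-32):
    print(x,'hole',hx((319,297),x),[hx(q,x) for q in [(242,291),(397,291),(319,222),(319,360)]])
# model projections
a=np.linspace(0,2*np.pi,60)
for y in (-1,0,1):
  for x in (-26,-29):
    r=lambda R_:cv2.projectPoints(np.c_[np.full(60,x),y+R_*np.cos(a),R_*np.sin(a)].astype(float),cv2.Rodrigues(np.linalg.inv(T)[:3,:3])[0],np.linalg.inv(T)[:3,3],c[0],c[1])[0][:,0]
    q=r(30);print(x,y,q.min(0).round(1),q.max(0).round(1))
E
```

```text
-24 hole [-24.   -2.9   0.4] [array([-24. ,  -0.3, -29.4]), array([-24. ,  -0.4,  30.5]), array([-24. ,  27.9,   0.4]), array([-24. , -32.5,   0.4])]
-28 hole [-28.   -0.4   0.3] [array([-28. ,   2.1, -28.4]), array([-28. ,   2. ,  29.5]), array([-28. ,  29.3,   0.3]), array([-28. , -29. ,   0.3])]
-32 hole [-32.    2.    0.3] [array([-32. ,   4.5, -27.4]), array([-32. ,   4.4,  28.4]), array([-32. ,  30.8,   0.3]), array([-32. , -25.5,   0.3])]
-26 -1 [239.3 221. ] [396.8 360.5]
-29 -1 [237.6 223.9] [398.6 365.9]
-26 0 [239.1 218.4] [397.  358.4]
-29 0 [237.4 221.2] [398.8 363.8]
-26 1 [239.  215.7] [397.2 356.4]
-29 1 [237.2 218.5] [399.  361.7]
```

View pics/w2c.png

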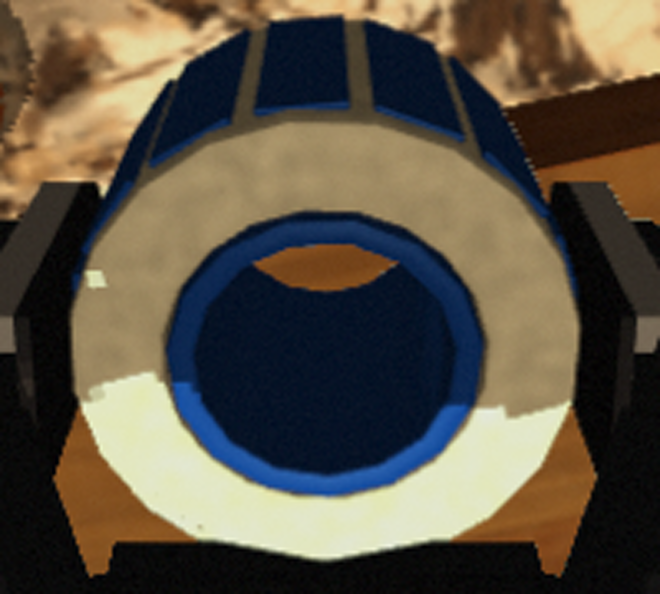

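Roll axis is within about 0.4 mm of the tool axis and the roll underside is about 17 mm below TCP. Next I'll carry it to a hover beside the dock with the jaws along cassette y (tool z yaw -59.5°), so the camera sees the spindle.

```bash
python3 - <<'E'
from h import *
st=telemetry.state();M=R.from_quat(st['tool_rot'])
tgt=np.array([380,-319,260.]);d=(tgt-st['ee_pos'])/19
zy=M.as_matrix()[:,2];print(np.degrees(np.arctan2(zy[1],zy[0])))
for k in range(19):
    print([*(M.as_matrix().T@d).round(0).astype(int).tolist(),7.16,0,0,-1],end=', ' if k!=9 else '\n')
    M=M*R.from_rotvec([np.radians(7.16),0,0])
t=cam('top');print('\npepper',hit(t,(290+418/4,120+378/4),0))
E
```

```text
76.65387837228747
[-3, -6, -33, 7.16, 0, 0, -1], [-3, -10, -32, 7.16, 0, 0, -1], [-3, -14, -30, 7.16, 0, 0, -1], [-3, -18, -28, 7.16, 0, 0, -1], [-3, -21, -26, 7.16, 0, 0, -1], [-3, -24, -23, 7.16, 0, 0, -1], [-3, -27, -20, 7.16, 0, 0, -1], [-3, -29, -16, 7.16, 0, 0, -1], [-3, -31, -13, 7.16, 0, 0, -1], [-3, -32, -9, 7.16, 0, 0, -1]
[-3, -33, -5, 7.16, 0, 0, -1], [-3, -34, -1, 7.16, 0, 0, -1], [-3, -33, 4, 7.16, 0, 0, -1], [-3, -33, 8, 7.16, 0, 0, -1], [-3, -31, 12, 7.16, 0, 0, -1], [-3, -30, 16, 7.16, 0, 0, -1], [-3, -27, 19, 7.16, 0, 0, -1], [-3, -25, 22, 7.16, 0, 0, -1], [-3, -22, 25, 7.16, 0, 0, -1], 
pepper [ 5.34975870e+02 -4.64176006e+02  2.27373675e-13]
```

Request:
{"op": "arm_command", "data": {"deltas": [[[-3, -6, -33, 7.16, 0, 0, -1], [-3, -10, -32, 7.16, 0, 0, -1], [-3, -14, -30, 7.16, 0, 0, -1], [-3, -18, -28, 7.16, 0, 0, -1], [-3, -21, -26, 7.16, 0, 0, -1], [-3, -24, -23, 7.16, 0, 0, -1], [-3, -27, -20, 7.16, 0, 0, -1], [-3, -29, -16, 7.16, 0, 0, -1], [-3, -31, -13, 7.16, 0, 0, -1], [-3, -32, -9, 7.16, 0, 0, -1]]]}}

```text
time: 4.25
ee_pos: [394.6, -18.2, 229.4]
tool_rot: [-0.029, 0.707, 0.029, 0.706]
contact_force: [1.5, -0.0, -1.4]
opening: 58.5
```

Request:
{"op": "arm_command", "data": {"deltas": [[[-3, -33, -5, 7.16, 0, 0, -1], [-3, -34, -1, 7.16, 0, 0, -1], [-3, -33, 4, 7.16, 0, 0, -1], [-3, -33, 8, 7.16, 0, 0, -1], [-3, -31, 12, 7.16, 0, 0, -1], [-3, -30, 16, 7.16, 0, 0, -1], [-3, -27, 19, 7.16, 0, 0, -1], [-3, -25, 22, 7.16, 0, 0, -1], [-3, -22, 25, 7.16, 0, 0, -1], [0, 0, 0, 0, 0, 0, -1]]]}}

```text
time: 5.08
ee_pos: [377.9, -323.5, 257.2]
tool_rot: [0.353, 0.611, -0.356, 0.612]
contact_force: [0.0, -0.1, -1.7]
opening: 58.8
```

Request:
{"op": "arm_command", "data": {"deltas": [[[0, 0, 0, 0, 0, 0, -1], [0, 0, 0, 0, 0, 0, -1], [0, 0, 0, 0, 0, 0, -1]]]}}

```text
time: 5.33
ee_pos: [379.8, -316.2, 256.5]
tool_rot: [0.35, 0.615, -0.349, 0.614]
contact_force: [0.2, -0.0, -0.4]
opening: 58.5
```

```bash
python3 - <<'E'
from h import *
import json
st=telemetry.state();print(st['time'],st['ee_pos'],st['joint_positions'].round(2))
z=R.from_quat(st['tool_rot']).as_matrix();print(z.round(4),np.degrees(np.arctan2(z[1,2],z[0,2])))
im=optics.read_camera('wrist');cv2.imwrite('pics/w3.png',im)
c=cam('wrist',st)
json.dump([st['ee_pos'].tolist(),st['tool_rot'].tolist()],open('w3.json','w'))
print(proj(c,[[457,-273,108],[457,-273,28]]))
E
```

```text
5.3333 [ 379.78352868 -316.16109484  256.46234954] [-0.13  0.25  0.89  1.89 -0.21  1.1  -0.19]
[[-1.300e-03  8.594e-01  5.112e-01]
 [ 1.400e-03  5.113e-01 -8.594e-01]
 [-1.000e+00 -4.000e-04 -1.900e-03]] -59.252901950888955
[[322.98961549  74.82645713]
 [322.20837624  80.66255995]]
```

View pics/w3.png

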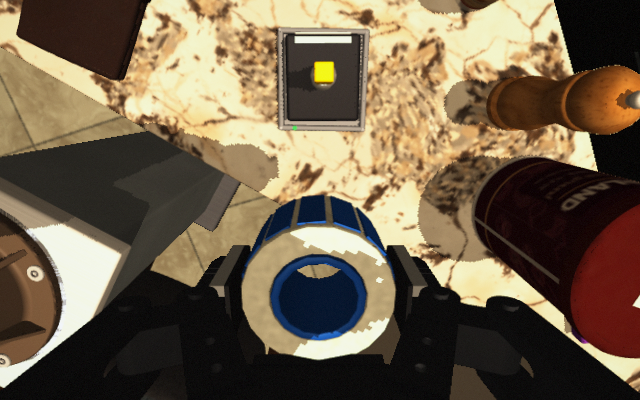

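```bash
python3 - <<'E'
from h import *
im=cv2.imread('pics/w3.png');cv2.imwrite('pics/w3c.png',cv2.resize(im[20:140,260:385],None,fx=5,fy=5,interpolation=2))
E
```

```text
(no output)
```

View pics/w3c.png

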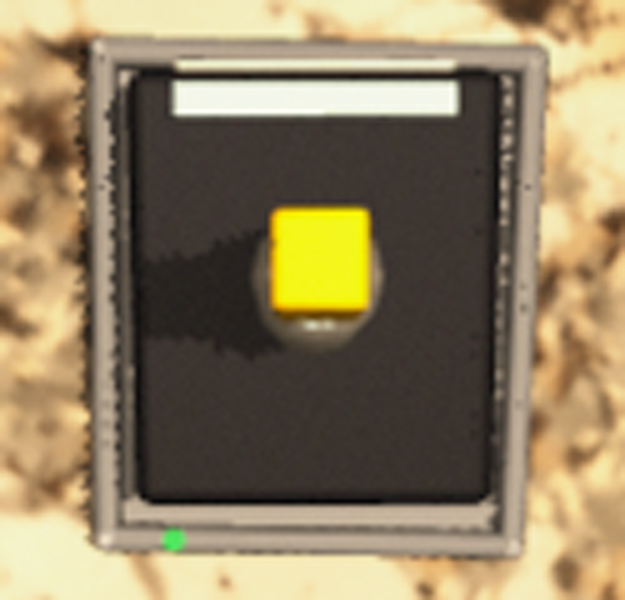

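The block top face is centred at (323.6,71) and the base top corners are visible around it. I'll compute the axis from both independently.

```bash
python3 - <<'E'
from h import *
import json
e,q=json.load(open('w3.json'));st=dict(ee_pos=np.array(e),tool_rot=np.array(q));c=cam('wrist',st)
f=lambda X,Y:(260+(X+.5)/5-.5,20+(Y+.5)/5-.5)
P=hit(c,f(320,257),108);print('block',P)
C=[hit(c,f(*p),28) for p in [(133,70),(499,72),(490,500),(142,500)]]
B=np.mean(C,0);print(np.round(C,1),'base',B)
for i in range(4): v=C[i]-C[i-1];print(np.linalg.norm(v).round(1),np.degrees(np.arctan2(v[1],v[0])).round(1))
S=[hit(c,f(*p),28) for p in [(173,98),(459,98)]];v=S[0]-S[1];print('strip',np.degrees(np.arctan2(v[1],v[0]))-90,np.linalg.norm(v))
Kb=[hit(c,f(*p),108) for p in [(270,208),(369,208),(270,305),(369,305)]];print(np.round(Kb,1))
D=[hit(c,f(*p),10) for p in [(90,40),(547,45),(522,553),(98,547)]];print('dock',np.mean(D,0),np.round(D,1))
M=R.from_quat(q).as_matrix();print('tool d block',M.T@(P-e),'base',M.T@(B-e))
E
```

```text
block [ 459.72997094 -271.93144409  108.        ]
[[ 477.  -219.5   28. ]
 [ 513.7 -282.    28. ]
 [ 442.6 -324.9   28. ]
 [ 405.2 -262.1   28. ]] base [ 459.62447058 -272.12735654   28.        ]
83.5 30.7
72.4 -59.6
83.1 -148.9
73.1 120.7
strip 30.688337561936976 56.806121104444145
[[ 462.  -261.4  108. ]
 [ 470.  -274.8  108. ]
 [ 449.4 -268.8  108. ]
 [ 457.5 -282.4  108. ]]
dock [ 458.18198809 -272.72677912   10.        ] [[ 479.4 -206.    10. ]
 [ 526.8 -287.8   10. ]
 [ 436.7 -339.3   10. ]
 [ 389.8 -257.8   10. ]]
tool d block [148.41880689  91.38260884   3.13710547] base [228.41852664  91.22501182   3.40076098]
```

Both estimates agree within 0.3 mm: axis (459.7,-272.0), yaw 30.7°. Moving over it and down to just above the block.

Request:
{"op": "arm_command", "data": {"deltas": [[[0, 20, 1, 0, 0, 0, -1], [0, 30, 1, 0, 0, 0, -1], [0, 30, 1, 0, 0, 0, -1], [10, 11.5, 0, 0, 0, 0, -1], [30, 0, 0, 0, 0, 0, -1], [30, 0, 0, 0, 0, 0, -1], [30, 0, 0, 0, 0, 0, -1], [15, 0, 0, 0, 0, 0, -1], [0, 0, 0, 0, 0, 0, -1], [0, 0, 0, 0, 0, 0, -1]]]}}

```text
time: 6.22
ee_pos: [459.7, -272.8, 142.0]
tool_rot: [0.35, 0.615, -0.35, 0.614]
contact_force: [-0.8, -0.1, -0.5]
opening: 58.7
```

```bash
python3 - <<'E'
from h import *
st=telemetry.state();print(st['time'],st['ee_pos'],st['contact_force'])
im=optics.read_camera('wrist');cv2.imwrite('pics/w4.png',im)
s=optics.read_camera('scene');t=optics.read_camera('top')
cv2.imwrite('pics/st4.png',np.hstack([cv2.resize(s[120:220,290:390],None,fx=4,fy=4,interpolation=2),cv2.resize(t[170:270,300:400],None,fx=4,fy=4,interpolation=2)]))
M=R.from_quat(st['tool_rot']).as_matrix();print(M.round(4))
print(M.T@(np.array([459.7,-272,108])-st['ee_pos']))
E
```

```text
6.2167 [ 459.69685715 -272.80256541  141.95872182] [-0.84908503 -0.12510095 -0.52228036]
[[-1.600e-03  8.601e-01  5.101e-01]
 [ 8.000e-04  5.101e-01 -8.601e-01]
 [-1.000e+00 -1.000e-03 -1.500e-03]]
[33.95927336  0.44684257 -0.6379601 ]
```

View pics/w4.png

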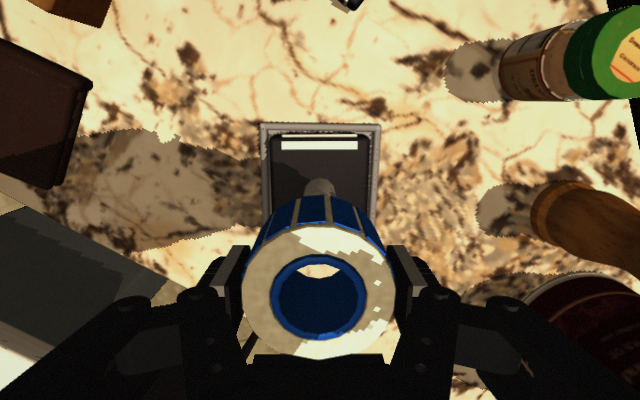

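View pics/st4.png

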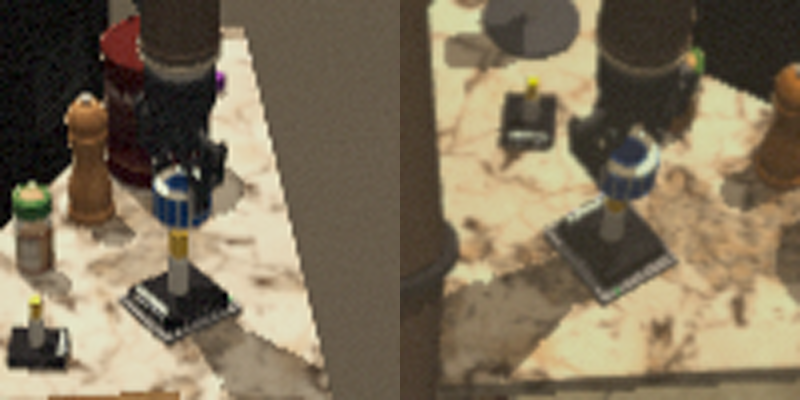

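The roll is directly above the block in both views. I'll nudge it by +0.6/-0.9 mm and lower in stages, watching the force.

Request:
{"op": "arm_command", "data": {"deltas": [[[0, 0.6, -0.9, 0, 0, 0, -1], [8, 0, 0, 0, 0, 0, -1], [8, 0, 0, 0, 0, 0, -1], [8, 0, 0, 0, 0, 0, -1], [8, 0, 0, 0, 0, 0, -1], [0, 0, 0, 0, 0, 0, -1]]]}}

```text
time: 6.87
ee_pos: [459.5, -272.0, 108.4]
tool_rot: [0.35, 0.615, -0.35, 0.613]
contact_force: [0.8, -0.1, -2.0]
opening: 58.3
```

Request:
{"op": "arm_command", "data": {"deltas": [[[8, 0, 0, 0, 0, 0, -1], [8, 0, 0, 0, 0, 0, -1], [8, 0, 0, 0, 0, 0, -1], [0, 0, 0, 0, 0, 0, -1]]]}}

```text
time: 7.2
ee_pos: [459.8, -271.9, 84.7]
tool_rot: [0.35, 0.615, -0.35, 0.614]
contact_force: [1.4, 0.1, -1.2]
opening: 58.6
```

```bash
python3 - <<'E'
from h import *
st=telemetry.state();print(st['time'],st['ee_pos'],st['contact_force'])
im=optics.read_camera('wrist');cv2.imwrite('pics/w5.png',im)
M=R.from_quat(st['tool_rot']).as_matrix()
print(M.T@(np.array([459.7,-272,108])-st['ee_pos']))
E
```

```text
7.2 [ 459.84321438 -271.91103738   84.72423478] [ 1.37839642  0.06104782 -1.21302791]
[-23.27560285  -0.1873685   -0.02960001]
```

View pics/w5.png

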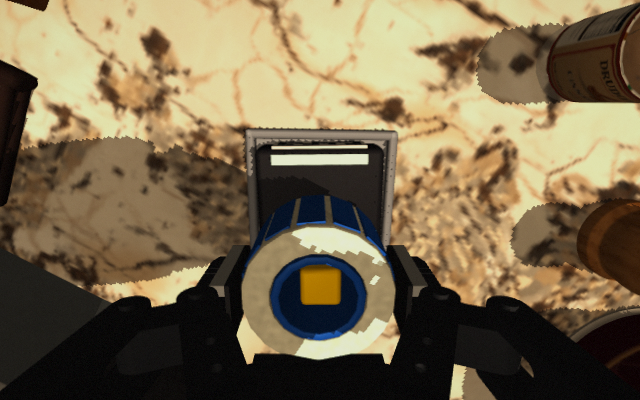

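The block top is now inside the hole, around (321,284). I'll check its centring.

```bash
python3 - <<'E'
from h import *
im=cv2.imread('pics/w5.png');cv2.imwrite('pics/w5c.png',cv2.resize(im[230:370,250:390],None,fx=4,fy=4,interpolation=2))
p=optics.camera_params('wrist');T=np.array(p['tool_from_camera']);c=(p['camera_matrix'],p['D'],T)
Ti=np.linalg.inv(T)
pr=lambda P:cv2.projectPoints(np.array(P,float),cv2.Rodrigues(Ti[:3,:3])[0],Ti[:3,3],c[0],c[1])[0][:,0].round(1)
print(pr([[-23.3,a,b] for a in(8,-8) for b in(-8,8)]), pr([[-23.3,0,0],[-28,0,0]]))
E
```

```text
[[299.6 265.2]
 [341.8 265.2]
 [300.3 302.2]
 [341.  302.2]] [[320.7 284. ]
 [320.7 290.4]]
```

View pics/w5c.png

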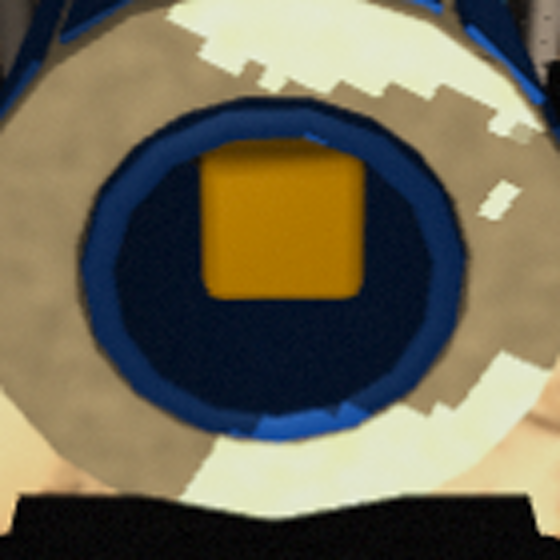

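Small inconsistency: projected centre is u=320.7, but by hand I expect about 318. Checking before I trust either.

```bash
python3 - <<'E'
from h import *
p=optics.camera_params('wrist');T=np.array(p['tool_from_camera']);K=p['camera_matrix'];D=p['D'];Ti=np.linalg.inv(T)
X=Ti[:3,:3]@np.array([-23.3,0,0])+Ti[:3,3];print(X,K@X/X[2])
rv=cv2.Rodrigues(Ti[:3,:3])[0];print(abs(cv2.Rodrigues(rv)[0]-Ti[:3,:3]).max())
print(cv2.projectPoints(X.reshape(1,3),np.zeros(3),np.zeros(3),K,D)[0], ray((K,D,T),(318.2,284)))
print(T,p['tool_from_camera'])
E
```

```text
[  1.00938101  32.94966633 133.00197842] [320.65853029 284.17373539   1.        ]
1.414233313790092e-15
[[[320.65399747 284.02576862]]] (array([-142.38247999,   67.78693108,   -0.72149771]), array([ 0.86909278, -0.49464637, -0.00164854]))
[[ 1.99630154e-03 -2.71211017e-01  9.62517844e-01 -1.42382480e+02]
 [-7.39971455e-04 -9.62519899e-01 -2.71210061e-01  6.77869311e+01]
 [ 9.99997734e-01 -1.70818667e-04 -2.12216836e-03 -7.21497714e-01]
 [ 0.00000000e+00  0.00000000e+00  0.00000000e+00  1.00000000e+00]] [[ 1.99630154e-03 -2.71211017e-01  9.62517844e-01 -1.42382480e+02]
 [-7.39971455e-04 -9.62519899e-01 -2.71210061e-01  6.77869311e+01]
 [ 9.99997734e-01 -1.70818667e-04 -2.12216836e-03 -7.21497714e-01]
 [ 0.00000000e+00  0.00000000e+00  0.00000000e+00  1.00000000e+00]]
```

The reported calibration differs by a couple of mm between calls, so I'll use image-relative offsets only. The block sits about +1 mm in z and +1 to 2 mm in y from the hole centre. That's within the taper's capture, but I'll nudge and carry on in stages.

Request:
{"op": "arm_command", "data": {"deltas": [[[0, 1.2, 0.8, 0, 0, 0, -1], [6, 0, 0, 0, 0, 0, -1], [6, 0, 0, 0, 0, 0, -1], [0, 0, 0, 0, 0, 0, -1]]]}}

```text
time: 7.58
ee_pos: [461.2, -272.2, 73.3]
tool_rot: [0.35, 0.615, -0.35, 0.614]
contact_force: [0.7, 0.3, -1.9]
opening: 58.5
```

```bash
python3 - <<'E'
from h import *
st=telemetry.state();print(st['time'],st['ee_pos'],st['contact_force'])
im=optics.read_camera('wrist');cv2.imwrite('pics/w6c.png',cv2.resize(im[100:370,220:420],None,fx=2.2,fy=2.2,interpolation=2))
E
```

```text
7.5833 [ 461.21434452 -272.19513443   73.26326506] [ 0.65662053  0.2718389  -1.8804247 ]
```

View pics/w6c.png

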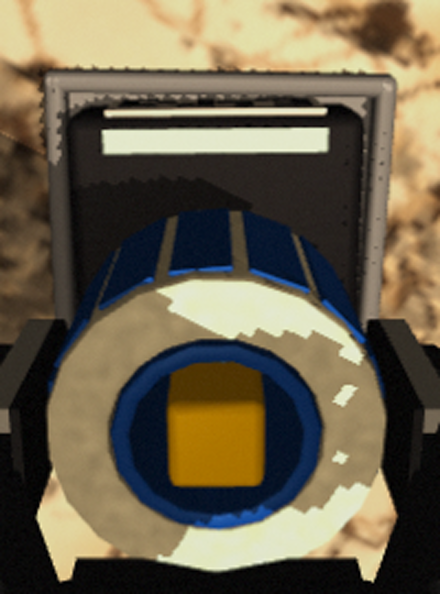

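The underside is now at about z=56, past the taper, with no side force. Continuing down.

Request:
{"op": "arm_command", "data": {"deltas": [[[7, 0, 0, 0, 0, 0, -1], [7, 0, 0, 0, 0, 0, -1], [5, 0, 0, 0, 0, 0, -1], [3, 0, 0, 0, 0, 0, -1], [0, 0, 0, 0, 0, 0, -1]]]}}

```text
time: 8.05
ee_pos: [461.4, -272.3, 51.5]
tool_rot: [0.35, 0.615, -0.35, 0.614]
contact_force: [0.7, 1.8, -2.2]
opening: 58.8
```

Request:
{"op": "arm_command", "data": {"deltas": [[[2, 0, 0, 0, 0, 0, -1], [2, 0, 0, 0, 0, 0, -1], [1, 0, 0, 0, 0, 0, -1], [0, 0, 0, 0, 0, 0, -1]]]}}

```text
time: 8.38
ee_pos: [461.6, -272.6, 47.2]
tool_rot: [0.35, 0.614, -0.35, 0.614]
contact_force: [-0.6, -0.9, -0.6]
opening: 58.5
```

Request:
{"op": "arm_command", "data": {"deltas": [[[1, 0, 0, 0, 0, 0, -1], [1, 0, 0, 0, 0, 0, -1], [0, 0, 0, 0, 0, 0, -1], [0, 0, 0, 0, 0, 0, -1]]]}}

```text
time: 8.72
ee_pos: [461.7, -272.6, 45.4]
tool_rot: [0.35, 0.614, -0.35, 0.614]
contact_force: [-0.3, 0.6, 0.6]
opening: 59.0
```

Request:
{"op": "arm_command", "data": {"deltas": [[[0, 0, 0, 0, 0, 0, 1], [0, 0, 0, 0, 0, 0, 1], [0, 0, 0, 0, 0, 0, 1], [0, 0, 0, 0, 0, 0, 1], [0, 0, 0, 0, 0, 0, 1], [0, 0, 0, 0, 0, 0, 1]]]}}

```text
time: 9.22
ee_pos: [461.6, -272.6, 45.3]
tool_rot: [0.35, 0.614, -0.35, 0.614]
contact_force: [-0.1, -0.0, 0.6]
opening: 85.1
```

Request:
{"op": "arm_command", "data": {"deltas": [[[-10, 0, 0, 0, 0, 0, 1], [-25, 0, 0, 0, 0, 0, 1], [-30, 0, 0, 0, 0, 0, 1], [-30, 0, 0, 0, 0, 0, 1], [0, -25, 0, 0, 0, 0, 1], [0, -25, 0, 0, 0, 0, 1], [0, 0, 0, 0, 0, 0, 1], [0, 0, 0, 0, 0, 0, 1]]]}}

```text
time: 9.88
ee_pos: [417.5, -298.9, 141.2]
tool_rot: [0.351, 0.613, -0.351, 0.614]
contact_force: [0.2, -0.2, -0.6]
opening: 85.3
```

```bash
python3 - <<'E'
from h import *
import json
st=telemetry.state();print(st['time'],st['ee_pos'],st['contact_force'],st['opening'])
json.dump([st['ee_pos'].tolist(),st['tool_rot'].tolist()],open('w7.json','w'))
im=optics.read_camera('wrist');cv2.imwrite('pics/w7.png',im)
cv2.imwrite('pics/w7c.png',cv2.resize(im[50:270,220:420],None,fx=2.7,fy=2.7,interpolation=2))
s=optics.read_camera('scene');t=optics.read_camera('top')
cv2.imwrite('pics/s7.png',s);cv2.imwrite('pics/t7.png',t)
cv2.imwrite('pics/st7.png',np.hstack([cv2.resize(s[120:220,290:390],None,fx=4,fy=4,interpolation=2),cv2.resize(t[120:270,290:390],None,fx=4,fy=2.667,interpolation=2)]))
E
```

```text
9.8833 [ 417.54574628 -298.87148323  141.23173333] [ 0.23117182 -0.24846229 -0.60738837] 85.30954393939001
```

View pics/w7c.png

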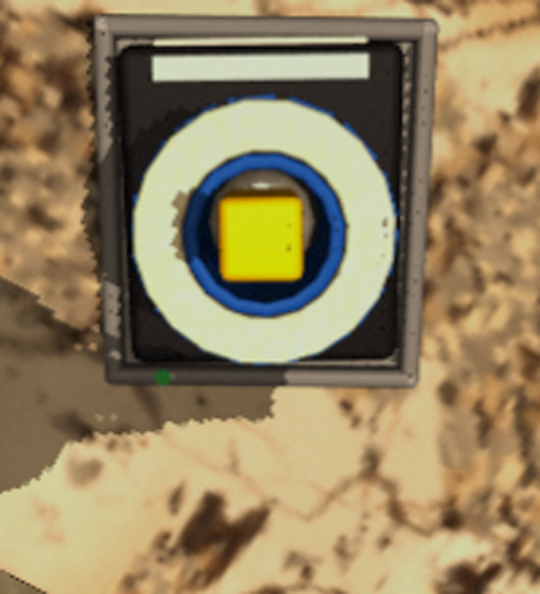

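View pics/st7.png

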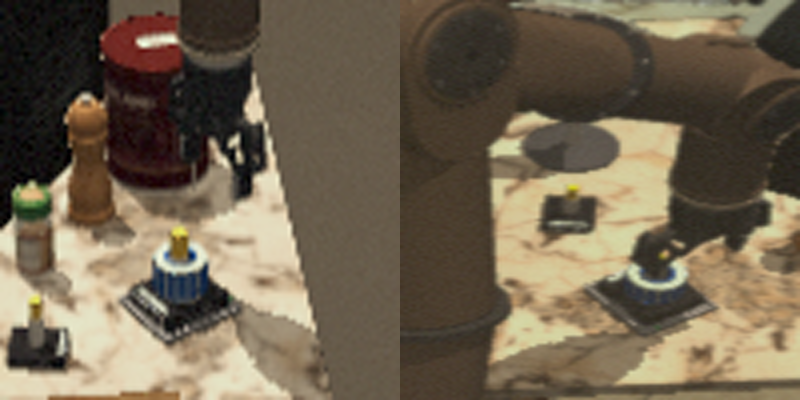

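The roll is flat on the base, surrounding the spindle and let go, and the cassette is still in the dock. Next I'll compute the block grasp.

```bash
python3 - <<'E'
from h import *
import json
e,q=json.load(open('w7.json'));st=dict(ee_pos=np.array(e),tool_rot=np.array(q));
f=lambda X,Y:(220+(X+.5)/2.7-.5,50+(Y+.5)/2.7-.5)
M=R.from_quat(q).as_matrix()
for i in range(3):
    c=cam('wrist',st);P=hit(c,f(260.5,238),108);S=[hit(c,f(*p),28) for p in [(152,68),(370,67)]];v=S[0]-S[1]
    print(P.round(1),'tool',(M.T@(P-e)).round(1),'yaw',np.degrees(np.arctan2(v[1],v[0]))-90,'tool y yaw',np.degrees(np.arctan2(M[1,1],M[0,1])), 'roll',hit(c,f(265,231),73).round(1))
E
```

```text
[ 459.8 -271.7  108. ] tool [33.3 50.2 -2. ] yaw 30.642054699409726 tool y yaw 30.446913852566443 roll [ 458.5 -273.3   73. ]
[ 459.8 -271.7  108. ] tool [33.3 50.2 -2. ] yaw 30.642054699409726 tool y yaw 30.446913852566443 roll [ 458.5 -273.3   73. ]
[ 459.8 -271.7  108. ] tool [33.3 50.2 -2. ] yaw 30.642054699409726 tool y yaw 30.446913852566443 roll [ 458.5 -273.3   73. ]
```

Request:
{"op": "arm_command", "data": {"deltas": [[[0, 25, -1, 0, 0, 0, 1], [0, 25, -1, 0, 0, 0, 1], [25, 0, 0, 0, 0, 0, 1], [25, 0, 0, 0, 0, 0, 1], [12, 0, 0, 0, 0, 0, 1], [0, 0, 0, 0, 0, 0, 1], [0, 0, 0, 0, 0, 0, 1], [0, 0, 0, 0, 0, 0, -1], [0, 0, 0, 0, 0, 0, -1], [0, 0, 0, 0, 0, 0, -1]]], "grip_force": 60}}

```text
time: 10.87
ee_pos: [461.2, -271.3, 79.3]
tool_rot: [0.35, 0.614, -0.35, 0.615]
contact_force: [-0.3, 0.5, 0.7]
opening: 51.5
```

Request:
{"op": "arm_command", "data": {"deltas": [[[0, 0, 0, 0, 0, 0, -1], [0, 0, 0, 0, 0, 0, -1], [0, 0, 0, 0, 0, 0, -1], [0, 0, 0, 0, 0, 0, -1], [0, 0, 0, 0, 0, 0, -1], [0, 0, 0, 0, 0, 0, -1]]]}}

```text
time: 11.37
ee_pos: [460.9, -271.1, 78.6]
tool_rot: [0.35, 0.614, -0.35, 0.615]
contact_force: [0.4, -0.7, 3.1]
opening: 14.9
```

```bash
python3 - <<'E'
from h import *
st=telemetry.state();print(st['time'],st['ee_pos'],st['contact_force'],st['opening'])
im=optics.read_camera('wrist');cv2.imwrite('pics/w8.png',im)
E
```

```text
11.3667 [ 460.94444673 -271.14444065   78.55639398] [ 0.40004596 -0.72352869  3.08793392] 14.901240803971364
```

View pics/w8.png

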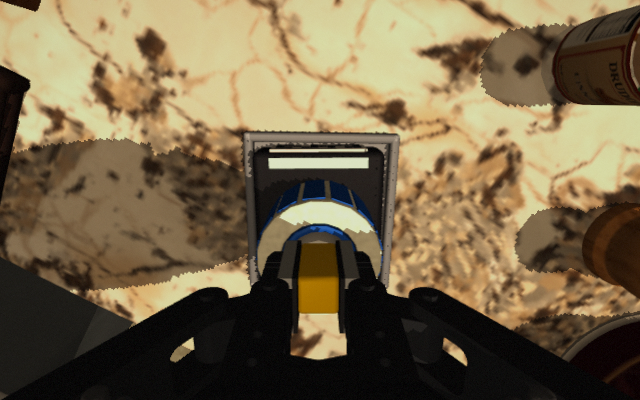

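Block gripped at 14.9 mm. Lifting straight up.

Request:
{"op": "arm_command", "data": {"deltas": [[[-6, 0, 0, 0, 0, 0, -1], [-14, 0, 0, 0, 0, 0, -1], [-22, 0, 0, 0, 0, 0, -1], [-28, 0, 0, 0, 0, 0, -1], [-28, 0, 0, 0, 0, 0, -1], [-28, 0, 0, 0, 0, 0, -1], [-28, 0, 0, 0, 0, 0, -1], [-20, 0, 0, 0, 0, 0, -1], [-10, 0, 0, 0, 0, 0, -1], [0, 0, 0, 0, 0, 0, -1]]]}}

```text
time: 12.25
ee_pos: [461.1, -271.2, 263.9]
tool_rot: [0.351, 0.613, -0.35, 0.615]
contact_force: [1.2, -0.3, -3.6]
opening: 15.3
```

```bash
python3 - <<'E'
from h import *
st=telemetry.state();print(st['time'],st['ee_pos'],st['contact_force'],st['opening'])
im=optics.read_camera('wrist');cv2.imwrite('pics/w9.png',im)
s=optics.read_camera('scene');cv2.imwrite('pics/s9.png',cv2.resize(s[100:230,240:390],None,fx=5,fy=4.5,interpolation=2))
M=R.from_quat(st['tool_rot']).as_matrix();tgt=np.array([582,-221,262.6])
d=tgt-st['ee_pos'];print(d)
yaw=np.degrees(np.arctan2(M[1,1],M[0,1]));print(yaw)
n=8;Rr=R.from_quat(st['tool_rot'])
for k in range(n):
    a=(yaw-1)/n; print([*(Rr.as_matrix().T@(d/n)).round(1).tolist(),round(a,2)]);Rr=Rr*R.from_rotvec([np.radians(a),0,0])
E
```

```text
12.25 [ 461.0759286  -271.19884203  263.89819384] [ 1.15942555 -0.26023727 -3.55400008] 15.285361451586914
[120.9240714   50.19884203  -1.29819384]
30.621466342637973
[0.2, 16.2, 2.3, np.float64(3.7)]
[0.2, 16.3, 1.2, np.float64(3.7)]
[0.2, 16.4, 0.2, np.float64(3.7)]
[0.2, 16.3, -0.9, np.float64(3.7)]
[0.2, 16.3, -1.9, np.float64(3.7)]
[0.2, 16.1, -3.0, np.float64(3.7)]
[0.2, 15.9, -4.0, np.float64(3.7)]
[0.2, 15.6, -5.0, np.float64(3.7)]
```

View pics/w9.png

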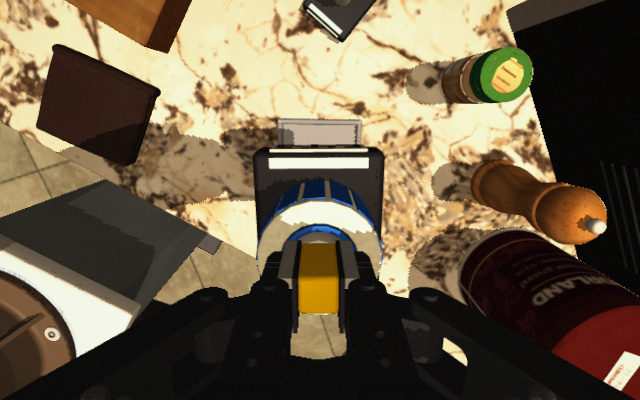

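View pics/s9.png

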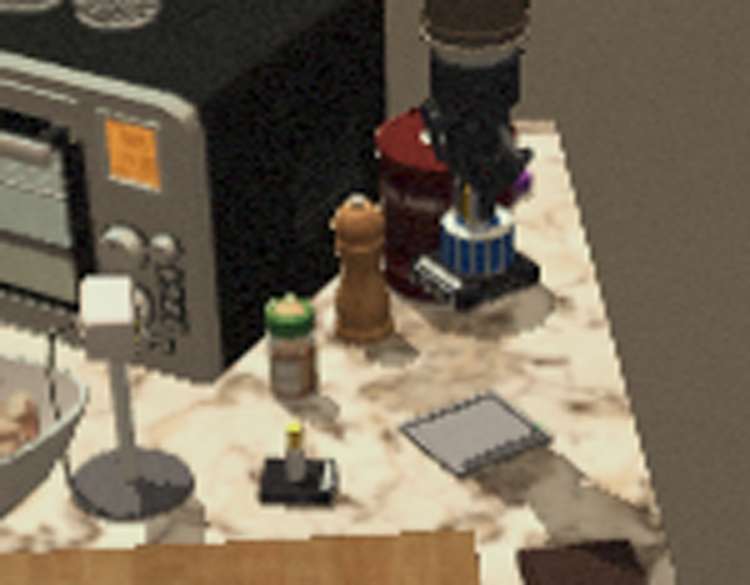

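The cassette is out cleanly with the roll on it. Carrying it to the scanner with a -29.6° turn.

Request:
{"op": "arm_command", "data": {"deltas": [[[0.2, 16.2, 2.3, 3.7, 0, 0, -1], [0.2, 16.3, 1.2, 3.7, 0, 0, -1], [0.2, 16.4, 0.2, 3.7, 0, 0, -1], [0.2, 16.3, -0.9, 3.7, 0, 0, -1], [0.2, 16.3, -1.9, 3.7, 0, 0, -1], [0.2, 16.1, -3, 3.7, 0, 0, -1], [0.2, 15.9, -4, 3.7, 0, 0, -1], [0.2, 15.6, -5, 3.7, 0, 0, -1], [0, 0, 0, 0, 0, 0, -1], [0, 0, 0, 0, 0, 0, -1]]]}}

```text
time: 13.18
ee_pos: [581.3, -219.5, 258.1]
tool_rot: [0.494, 0.506, -0.496, 0.504]
contact_force: [0.2, -0.9, -3.1]
opening: 14.8
```

```bash
python3 - <<'E'
from h import *
st=telemetry.state();print(st['time'],st['ee_pos'],st['contact_force'],st['opening'])
M=R.from_quat(st['tool_rot']).as_matrix();print('yaw',np.degrees(np.arctan2(M[1,1],M[0,1])),M.round(3))
s=optics.read_camera('scene');t=optics.read_camera('top');w=optics.read_camera('wrist')
for n,i in zip('stw',(s,t,w)): cv2.imwrite(f'pics/{n}10.png',i)
cv2.imwrite('pics/s10c.png',cv2.resize(s[110:230,230:350],None,fx=5,fy=5,interpolation=2))
cv2.imwrite('pics/t10c.png',cv2.resize(t[110:230,290:410],None,fx=5,fy=5,interpolation=2))
c=cam('scene')
E
```

```text
13.1833 [ 581.33464454 -219.47878728  258.08592187] [ 0.15547116 -0.94320893 -3.09492939] 14.83389539640141
yaw 1.1219621203522023 [[-0.004  1.     0.02 ]
 [ 0.     0.02  -1.   ]
 [-1.    -0.004 -0.   ]]
```

View pics/s10c.png

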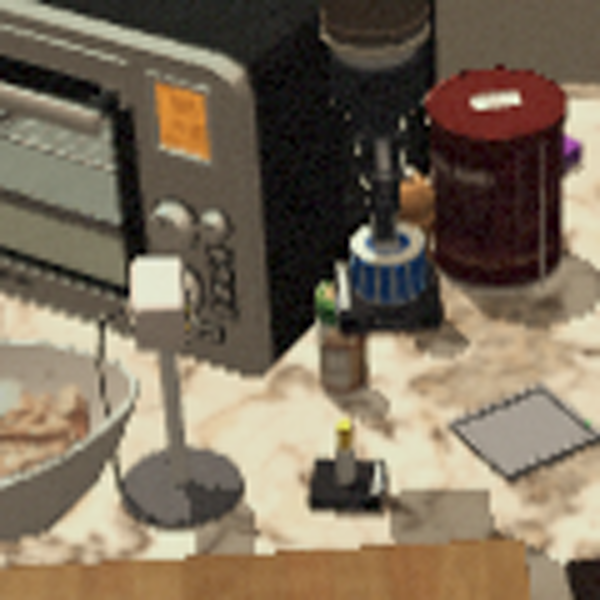

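View pics/t10c.png

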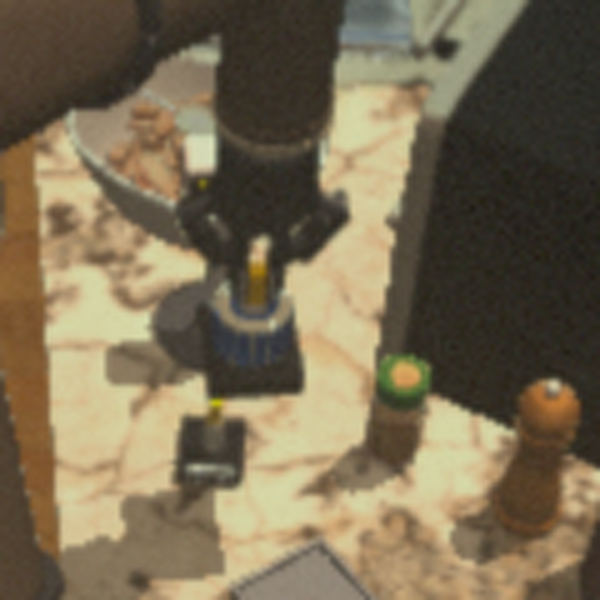

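View pics/w10.png

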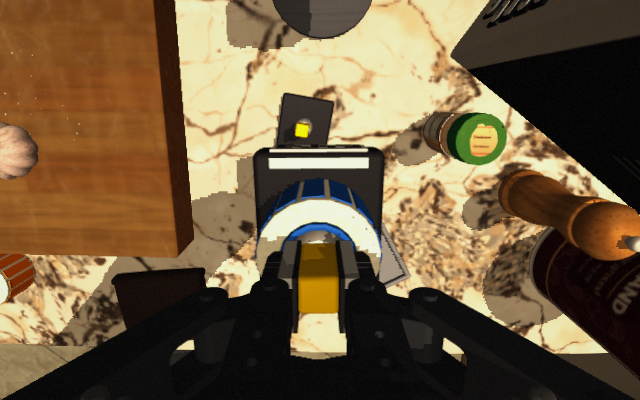

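It's near the target. I'll overlay modelled head and cassette boxes on both fixed views to verify the scanner estimate.

```bash
python3 - <<'E'
from h import *
st=telemetry.state();e=st['ee_pos'];M=R.from_quat(st['tool_rot']).as_matrix()
def box(x0,x1,y0,y1,z0,z1,yaw,o):
    P=np.array([[x,y,z] for x in(x0,x1) for y in(y0,y1) for z in(z0,z1)],float)
    return P@R.from_euler('z',yaw,degrees=True).as_matrix().T+o
E=[(0,1),(0,2),(0,4),(1,3),(1,5),(2,3),(2,6),(4,5),(4,6),(3,7),(5,7),(6,7)]
out=[]
for n,(x0,y0) in dict(scene=(230,110),top=(290,110)).items():
    i=cv2.imread(f'pics/{n[0]}0.png' );j=cv2.imread(f'pics/{n[0]}10.png');s=5
    c=cam(n)
    i=cv2.resize(i[y0:y0+120,x0:x0+80],None,fx=s,fy=s,interpolation=2);j=cv2.resize(j[y0:y0+120,x0:x0+80],None,fx=s,fy=s,interpolation=2) if n=='x' else cv2.resize(cv2.imread(f'pics/{n[0]}10.png')[y0:y0+120,x0+(40 if n=='scene' else 20):x0+(120 if n=='scene' else 100)],None,fx=s,fy=s,interpolation=2)
    for im,B,xo in ((i,box(0,44,-38,38,-24,24,1,np.array([745,-222,200.])),x0),(j,box(-43,43,-38,38,0,24,1.1,np.array([e[0]-1,e[1]-.5,e[2]-74.6])),x0+(40 if n=='scene' else 20))):
        q=(proj(c,B)-[xo,y0]+.5)*s
        for a,b in E: cv2.line(im,tuple(int(v) for v in q[a]),tuple(int(v) for v in q[b]),(0,255,0),1)
    out.append(np.hstack([i,j]))
cv2.imwrite('pics/o_s.png',out[0]);cv2.imwrite('pics/o_t.png',out[1])
E
```

```text
[ WARN:0@0.813] global loadsave.cpp:275 findDecoder imread_('pics/s0.png'): can't open/read file: check file path/integrity
Traceback (most recent call last):
TypeError: 'NoneType' object is not subscriptable
```

```bash
python3 - <<'E'
from h import *
st=telemetry.state();e=st['ee_pos']
def box(x0,x1,y0,y1,z0,z1,yaw,o):
    P=np.array([[x,y,z] for x in(x0,x1) for y in(y0,y1) for z in(z0,z1)],float)
    return P@R.from_euler('z',yaw,degrees=True).as_matrix().T+o
E=[(0,1),(0,2),(0,4),(1,3),(1,5),(2,3),(2,6),(4,5),(4,6),(3,7),(5,7),(6,7)]
H=box(0,44,-38,38,-24,24,1,np.array([745,-222,200.]));C=box(-43,43,-38,38,0,24,1.1,np.array([e[0]-1,e[1]-.5,e[2]-74.6]))
s=5
for n,xa,xb,y0 in (('scene',230,270,120),('top',300,310,110)):
    c=cam(n);o=[]
    for f,B,xo in ((f'pics/{n}0.png',H,xa),(f'pics/{n[0]}10.png',C,xb)):
        im=cv2.resize(cv2.imread(f)[y0:y0+100,xo:xo+75],None,fx=s,fy=s,interpolation=2)
        q=(proj(c,B)-[xo,y0]+.5)*s
        for a,b in E: cv2.line(im,tuple(int(v) for v in q[a]),tuple(int(v) for v in q[b]),(0,255,0),1)
        o.append(im)
    cv2.imwrite(f'pics/o_{n[0]}.png',np.hstack(o))
E
```

```text
(no output)
```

View pics/o_s.png

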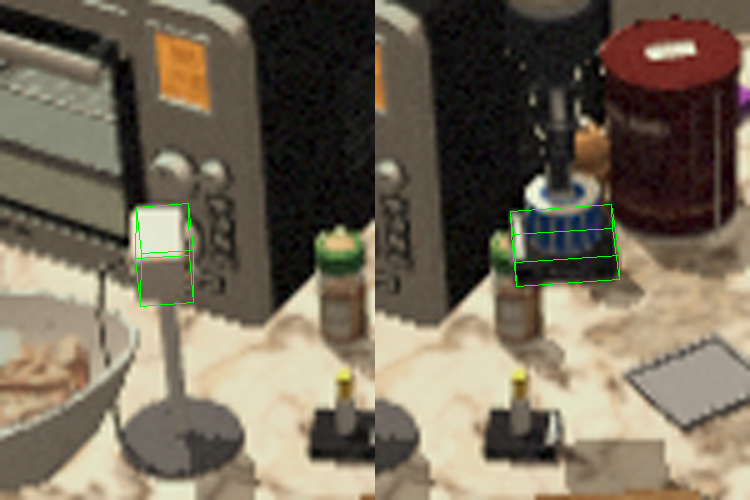

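View pics/o_t.png

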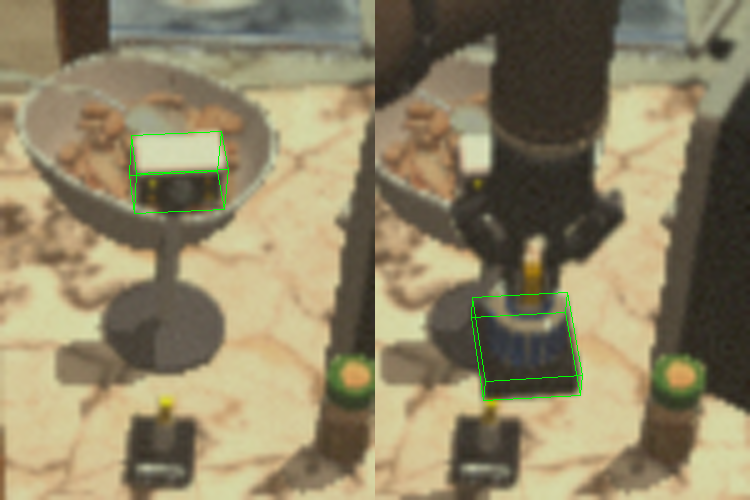

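Both models match within a few mm. Final trim: up 4.5 mm, y by -1.5 mm, then settle.

Request:
{"op": "arm_command", "data": {"deltas": [[[-2.5, 0.5, 1, 0, 0, 0, -1], [-2, 0.5, 0.5, 0, 0, 0, -1], [0, 0, 0, 0, 0, 0, -1], [0, 0, 0, 0, 0, 0, -1], [0, 0, 0, 0, 0, 0, -1], [0, 0, 0, 0, 0, 0, -1], [0, 0, 0, 0, 0, 0, -1], [0, 0, 0, 0, 0, 0, -1]]]}}

```text
time: 14.0
ee_pos: [582.6, -222.0, 265.1]
tool_rot: [0.496, 0.504, -0.496, 0.504]
contact_force: [-0.2, -0.1, -3.7]
opening: 14.7
```

```bash
python3 - <<'E'
from h import *
st=telemetry.state();print(st['time'],st['ee_pos'],st['contact_force'],st['opening'],abs(st['joint_velocities']).max())
w=optics.read_camera('wrist');s=optics.read_camera('scene')
cv2.imwrite('pics/w11.png',w);cv2.imwrite('pics/s11.png',s)
print(telemetry.state()['ee_pos'])
E
```

```text
14.0 [ 582.58026846 -221.97978125  265.13939198] [-0.17974133 -0.06236129 -3.71506128] 14.729487105516604 0.0011939547742508341
[ 582.62106787 -221.99183812  265.16624028]
```

View pics/s11.png

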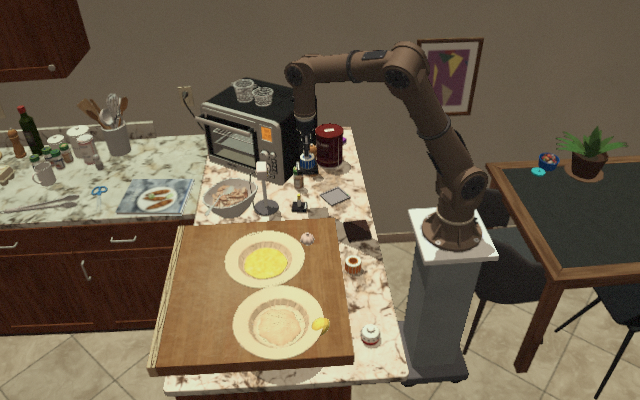

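```bash
python3 -c "
from rig import robot
print(robot.close_job())"
```

```text
the job is handed in; nothing more can be done
None
```

I put the blue roll over the spindle of the larger black cassette in the dock, seated it and let go. I then gripped the yellow block, lifted the cassette straight out and held it in front of the scanner. The job was handed in at about 14 s; it reports no verdict.

**Last checks:**
- **Position:** the code plate is about 119–120 mm before the lens, level with it to about 3 mm and within about 1 mm of its line. These figures come from the arm pose and my camera estimate of the scanner.
- **Facing:** the plate's yaw is about 1°, against a scanner yaw of roughly 1°.
- **Grip:** the gripper opening reads 14.7 mm on the 16 mm block. The load on the tool is about 3.7 N, and joint speeds are near zero.
- **Roll and bystanders:** the roll looked seated in every view after release. In the final scene picture the orange roll, timer and spice jar were in their places. The pepper mill was hidden behind the gripper there, but it was in place in the views just before.

**Disagreements:**
- **Wrist camera:** its calibration came back about 2 mm different between script runs. I handled this by centring the roll from its offset in the image.
- **Height:** the arm first settled about 4.5 mm low at the target. After I raised it, it ended about 2.5 mm high, which is within tolerance.

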